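# Fetch the sample jar from the tint carousel to the warming block

### The arm

A 7-joint arm with a two-finger parallel gripper is mounted at the origin on the work surface; the furniture and walls round the work are solid. World frame = base frame: x ahead of the robot, y to its left, z up, the work surface at z = 0. Lengths are in m, angles in rad, forces in N, time in s.
With the tool pointing down it reaches from about 0.425 to 0.925 m from the base axis. Payload 6.8 kg.
Tool frame: the origin (TCP) lies on the centre line of the jaws, within the pads' length; the fingertips stand 8 mm ahead of it and the grasp point (between the pads) lies 11 mm behind it; z points along the fingers, y is the line along which they close (so a half turn about z gives the same grasp; the last joint's range is limited). The gripper opens to 85 mm and grips with 20 to 120 N. Pads are 22 mm wide; open, the fingers measure 114 mm over their backs; the gripper's body (76 mm by 85 mm) begins 54 mm behind the grasp point. The pads swing forward as they close: fully open they stand 13 mm farther back than shut.
Start: joints at [1.035, 0.477, 0.022, 1.555, -0.011, 1.109, -0.083], TCP at [0.28, -0.614, 0.239] pointing down, gripper open.
Joint ranges: [-2.96, 2.96], [-0.34, 2.1], [-1.41, 1.46], [0.24, 2.44], [-1.37, 4.51], [0.17, 1.92], [-2.96, 2.96]. Speed limits (rad/s): [2.39, 2.39, 3.14, 3.14, 3.14, 3.14, 3.14].

### API

Orientations are given as a unit quaternion [x, y, z, w].
In Python, from rig import bot, grip, kin, optics, job gives the robot as it stands. Calls block until the motion is done:
- bot.move_to(position, orientation): joint-space move of the TCP to a pose.
- bot.move_linear(position, max_speed=0.15, rotation=None, guard=None): straight line of the TCP; rotation=None keeps the orientation; max_speed is the mean speed in m/s. With guard (N) it stops when the force on the tool has changed by that much, and returns True; else False.
- bot.goto_joints(angles): joint-space move.
- grip(opening, grip_force=None): opening from 0.0 (shut) to 1.0 (fully open); grip_force is the grip in N (None keeps the last); returns when the fingers have stopped.
- bot.hold(seconds).
- kin.solve_ik(position, orientation): joint angles nearest the present ones, or None.
- bot.sense(): the state.
- optics.capture(name): name is "scene" or "top" or "wrist"; returns (picture, depth): 384x512x3 uint8, red, green, blue; 384x512 float32, m along the optical axis (not along the pixel's ray), 0 where there is no reading.
- optics.calibration(name): a dict with "mtx" (3x3 intrinsics, pixels), "cam_to_world" (4x4, takes a point from camera to world coordinates). Camera axes: x right, y up, looking along -z (the intrinsics and any distortion apply to the point x, -y, -z); pixel columns grow to the right and rows downward; lengths in m; the calibration is good to about 2 mm. A picture is of the moment at which its call begins: read the wrist's pose just before it. calibration takes no time and is no camera call; for the wrist camera it gives the pose at the moment of the call.
A pose or a line that the arm cannot do raises bot.IKError and nothing moves.
- job.hand_in(): hands the job in; it is judged then, once.
Trained networks look in the newest picture that a camera, given by its name, has taken for a name from the list of things; names that differ only in an ending like _2 or _b are one class to them, and where a whole thing is asked for, a point or a joint stands for the part that bears it (a point fixed in the world has none). Each returns a list of dicts, best first, with "confidence" (0 to 1); they miss things now and then, are a little off and sometimes report something else, mostly with a low value. They report only what shows in the picture. A call takes as long as a camera call. They do not tell look-alikes from the thing itself.
- optics.trace(target, camera): "pixels" (384x512 bool, what is visible of it) and "centre" ([column, row] in pixels, amid what is visible of it).
The state is a dict: "t": time; "qpos": joint angles; "joint_velocities": joint speeds; "tau": joint torques, N m; "tool_pos": TCP position; "tcp_rot": TCP orientation; "force": force on the tool from outside, world axes, zero at the start; "moment": the same for the moment, N m; "width": opening from 0.0 (shut) to 1.0 (fully open); "grasp_force": force on a finger pad.
Only numpy, scipy, OpenCV 4.12 (cv2) and the standard library are available. Lean on these libraries where they do the work, as an engineer would, in place of code of your own. Each camera call takes 0.05 s, during which the arm holds its last target. There are 200 camera calls.

### The job

The yellow sample jar stands hemmed in between three dropper bottles on the carousel and has to be warmed: stand all three bottles aside in the steel spill tray, then set the jar right down in the bore of the warming block on the hotplate. Once the jar is in, put the bottles back on the carousel, each right down in the cup that has the colour of its cap. Keep bottles and jar upright throughout, and do not shift the levelled flow cup behind the hotplate.

Things in the scene. Friction and masses are not known exactly. Their poses are not given: they have to be found in the camera images.
- bottle_black: loose dropper bottle: orange bottle with a black conical cap; round, 39 mm across, 100 mm tall, 50 to 100 g. Body 39 mm wide up to about 60 mm above the base, then shoulder and tapering cap. Origin: centre of the underside; z up. Grip across the body 45 to 60 mm above the base, not with a finger in the 10 mm gap beside the jar. Starts in any one of the three carousel cups.
- bottle_blue: loose dropper bottle: white bottle with a blue conical cap and blue label; round, 39 mm across, 100 mm tall, 50 to 100 g. Body 39 mm wide up to about 60 mm above the base, then shoulder and tapering cap. Origin: centre of the underside; z up. Grip across the body 45 to 60 mm above the base, not with a finger in the 10 mm gap beside the jar. Starts in any one of the three carousel cups.
- bottle_red: loose dropper bottle: white bottle with a red conical cap and red label; round, 39 mm across, 100 mm tall, 50 to 100 g. Body 39 mm wide up to about 60 mm above the base, then shoulder and tapering cap. Origin: centre of the underside; z up. Grip across the body 45 to 60 mm above the base, not with a finger in the 10 mm gap beside the jar. Starts in any one of the three carousel cups.
- cup_black: black plastic cup fixed on the carousel, for the bottle with the black cap. 30 mm tall, 55 mm across the rim; floor 12 mm above its underside; bore 44 mm wide at the floor, 50 mm at the rim. Origin: centre of the underside, 10 mm above the bench; z up. The three cups stand 54 mm from the centre of the carousel, 120 degrees apart, in any arrangement.
- cup_blue: blue plastic cup fixed on the carousel, for the bottle with the blue cap. 30 mm tall, 55 mm across the rim; floor 12 mm above its underside; bore 44 mm wide at the floor, 50 mm at the rim. Origin: centre of the underside, 10 mm above the bench; z up. The carousel is a round aluminium disc 176 mm across and 10 mm thick that does not turn.
- cup_red: red plastic cup fixed on the carousel, for the bottle with the red cap. 30 mm tall, 55 mm across the rim; floor 12 mm above its underside; bore 44 mm wide at the floor, 50 mm at the rim. Origin: centre of the underside, 10 mm above the bench; z up. Carousel and spill tray stand one to the left, one to the right of the hotplate, either way round.
- yellow_jar: loose screw-lid jar, yellow with gold lid, round, 48 mm across, 56 mm tall, 80 to 150 g. Origin: centre of the underside; z up. Starts amid the bottles at the carousel's centre, base 10 mm above the bench, in a 5 mm high ring; the bottles (tops at 122 mm) leave no room for a gripper. Grip across the lid (38 to 56 mm above the base) at 46 mm: fingertips then clear the empty cups.
- spill_tray: open steel spill tray fixed on the bench, 200 mm (its x) by 84 mm (its y), rim 14 mm high, floor 3 mm thick. Origin: centre of the underside, on the bench; x along its length. Room for the three bottles in a row along x, 60 mm apart.
- warming_block: green anodised metal block 78 x 78 x 30 mm, fixed on top of the hotplate, with a round bore in the middle for the jar: 54 mm wide, 22 mm deep, 3 mm chamfer, floor 8 mm above the underside. Origin: centre of the underside, 106 mm above the bench; z up. The hotplate fills x 0.39 to 0.57, y -0.12 to 0.11, 106 mm high; carry things across with their underside above 0.18 m.
- flow_cup: bystander: metal viscosity flow cup on three thin legs, loose, 61 mm across, 90 mm tall, behind the hotplate to the right. Origin: about its middle, at the underside. Must stay as it stands. Other clutter (jars, brass weights, beakers, tape, brush, spatula, marker; up to 67 mm tall) is fixed, outside the areas of carousel, tray and block.
There are look-alikes about, which are no part of the job. Leave any purple look-alike of the bottle_black alone.

How it is judged:
On the way, in this order (a step that is already met when the one before it is completed fails the run):
1. all three bottles stand upright and released in the spill tray (x of bottle_black in the frame of spill_tray between -0.085 and 0.085 m and y of bottle_black in the frame of spill_tray between -0.03 and 0.03 m and z of bottle_black in the frame of spill_tray between -0.002 and 0.01 m and angle between each of bottle_black, bottle_blue, bottle_red's own z axis and vertical below 0.15 rad and contact force between the fingers and bottle_black below 0.1 N and linear speed of each of bottle_black, bottle_blue, bottle_red below 0.03 m/s and x of bottle_blue in the frame of spill_tray between -0.085 and 0.085 m and y of bottle_blue in the frame of spill_tray between -0.03 and 0.03 m and z of bottle_blue in the frame of spill_tray between -0.002 and 0.01 m and contact force between the fingers and bottle_blue below 0.1 N and x of bottle_red in the frame of spill_tray between -0.085 and 0.085 m and y of bottle_red in the frame of spill_tray between -0.03 and 0.03 m and z of bottle_red in the frame of spill_tray between -0.002 and 0.01 m and contact force between the fingers and bottle_red below 0.1 N), for 0.2 s.
2. the jar stands down in the bore of the warming block, released, while the bottles are still in the tray (all of step 1 and horizontal distance between yellow_jar and warming_block below 0.008 m and z of yellow_jar in the frame of warming_block between 0.004 and 0.012 m and angle between yellow_jar's own z axis and vertical below 0.12 rad and contact force between the fingers and yellow_jar below 0.1 N and linear speed of yellow_jar below 0.03 m/s), for 0.2 s.
At the end, for the whole second after the job is handed in: The yellow jar stands upright in the bore of the warming block (within 8 mm of its axis, base within 4 mm of the bore's floor), and each dropper bottle stands upright in the cup of its cap's colour (within 8 mm of the cup's axis, base within 5 mm of its floor); all released and at rest (horizontal distance between yellow_jar and warming_block below 0.008 m and z of yellow_jar in the frame of warming_block between 0.004 and 0.012 m and angle between yellow_jar's own z axis and vertical below 0.12 rad and contact force between the fingers and yellow_jar below 0.1 N and linear speed of each of yellow_jar, bottle_black, bottle_blue, bottle_red below 0.03 m/s and horizontal distance between bottle_black and cup_black below 0.008 m and z of bottle_black in the frame of cup_black between 0.008 and 0.017 m and angle between each of bottle_black, bottle_blue, bottle_red's own z axis and vertical below 0.15 rad and contact force between the fingers and bottle_black below 0.1 N and horizontal distance between bottle_blue and cup_blue below 0.008 m and z of bottle_blue in the frame of cup_blue between 0.008 and 0.017 m and contact force between the fingers and bottle_blue below 0.1 N and horizontal distance between bottle_red and cup_red below 0.008 m and z of bottle_red in the frame of cup_red between 0.008 and 0.017 m and contact force between the fingers and bottle_red below 0.1 N); the robot touches nothing.
It fails at once if a bottle or the jar is tipped over (more than about 34 degrees) (angle between any of bottle_black, bottle_blue, bottle_red, yellow_jar's own z axis and vertical above 0.6 rad).
It fails at once if the flow cup is shifted by more than 15 mm or tipped (distance of flow_cup from where it was at the start of the episode above 0.015 m or angle between flow_cup's own z axis and vertical above 0.3 rad).
It also fails if it takes over 141 s, if anything falls off the work surface, if the arm or the gripper's body presses on something with over 40 N, if the wrist force passes 120 N, or if a joint passes its speed limit or range.

## Working session

There is one attempt and no reset: what is moved stays moved. The work goes in short steps, each a Python script; the robot and the scene stay as the last script left them, time stands still between calls to the robot, and variables do not carry over. Pictures are saved under pics/ and viewed, at most 14 in all, crops included, and the job is handed in when it is done.

```bash
mkdir -p pics; ls
python3 - <<'E'
from rig import bot, grip, kin, optics, job
import cv2, numpy as np
for n in ("scene","top"):
    p,d=optics.capture(n); cv2.imwrite(f"pics/{n}0.png",cv2.cvtColor(p,cv2.COLOR_RGB2BGR))
    c=optics.calibration(n); print(n,c["mtx"].round(1).tolist(),c["cam_to_world"].round(3).tolist(),[k for k in c], (d>0).mean())
    for t in ("bottle_black","bottle_blue","bottle_red","yellow_jar","cup_black","cup_blue","cup_red","spill_tray","warming_block","flow_cup"):
        print(t,[(round(r["confidence"],2),np.round(r["centre"]).tolist(),int(r["pixels"].sum())) for r in optics.trace(t,n)])
s=bot.sense(); print(s["t"],s["tool_pos"],s["tcp_rot"],s["width"])
E
```

```text
pics
scene [[476.3, 0.0, 250.4], [0.0, 476.3, 199.3], [0.0, 0.0, 1.0]] [[0.455, 0.465, -0.759, -0.263], [-0.89, 0.235, -0.39, -0.436], [-0.003, 0.854, 0.521, 0.656], [0.0, 0.0, 0.0, 1.0]] ['mtx', 'cam_to_world'] 0.9959716796875
bottle_black [(0.94, [346.0, 223.0], 367), (0.76, [319.0, 265.0], 637)]
bottle_blue [(0.8, [346.0, 245.0], 443), (0.22, [287.0, 202.0], 620)]
bottle_red [(0.7, [366.0, 277.0], 719), (0.45, [288.0, 201.0], 594)]
yellow_jar [(0.9, [342.0, 270.0], 681)]
cup_black [(0.89, [361.0, 297.0], 384)]
cup_blue [(0.57, [359.0, 259.0], 20)]
cup_red [(0.7, [312.0, 285.0], 334)]
spill_tray [(0.72, [126.0, 221.0], 2034)]
warming_block [(0.61, [222.0, 207.0], 1334)]
flow_cup [(0.69, [286.0, 202.0], 600)]
top [[438.6, 0.0, 255.0], [0.0, 438.6, 196.8], [0.0, 0.0, 1.0]] [[0.009, 0.985, -0.173, 0.33], [-1.0, 0.008, -0.001, -0.033], [0.0, 0.173, 0.985, 1.136], [0.0, 0.0, 0.0, 1.0]] ['mtx', 'cam_to_world'] 0.9958394368489584
bottle_black [(0.69, [331.0, 229.0], 266), (0.59, [328.0, 157.0], 254)]
bottle_blue [(0.49, [345.0, 194.0], 275)]
bottle_red [(0.81, [369.0, 227.0], 272), (0.15, [269.0, 148.0], 401)]
yellow_jar [(0.81, [349.0, 218.0], 365)]
cup_black [(0.58, [362.0, 237.0], 90), (0.46, [328.0, 235.0], 132)]
cup_blue [(0.61, [334.0, 198.0], 49)]
cup_red [(0.66, [326.0, 236.0], 155)]
spill_tray [(0.88, [137.0, 229.0], 2754)]
warming_block [(0.85, [240.0, 217.0], 1121)]
flow_cup [(0.61, [270.0, 147.0], 424)]
1.1 [ 0.28006166 -0.61416365  0.23929773] [9.77213918e-01 2.12256823e-01 1.13270142e-05 2.26544540e-07] 0.9952293604201027
```

Run:
```python
import cv2, numpy as np
a=cv2.imread("pics/scene0.png"); b=cv2.imread("pics/top0.png")
u=cv2.resize(a[150:330,60:420],(800,400),interpolation=cv2.INTER_CUBIC); cv2.imwrite("pics/s1.png",u)
u=cv2.resize(b[110:290,60:420],(800,400),interpolation=cv2.INTER_CUBIC); cv2.imwrite("pics/t1.png",u)
```

```text
(no output)
```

View pics/s1.png

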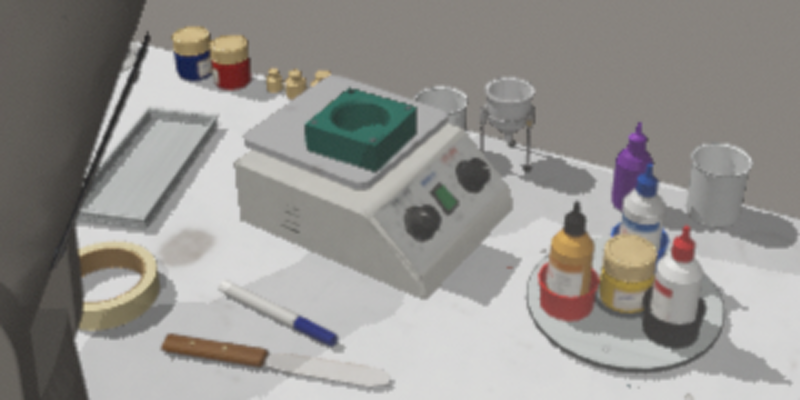

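View pics/t1.png

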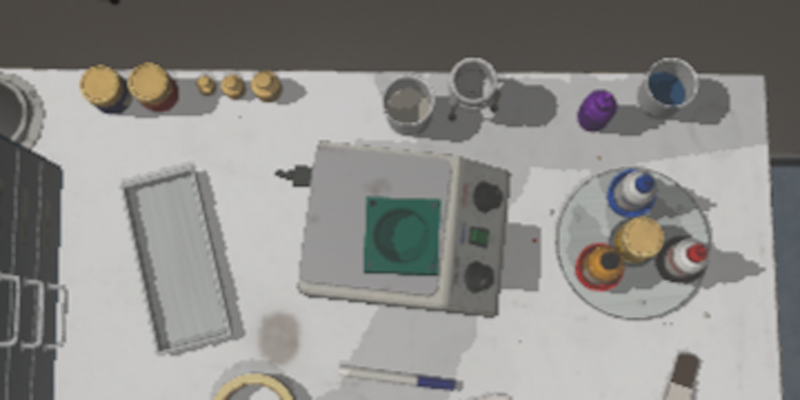

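The black-capped orange bottle is at scene px (319,265), in the red cup. The purple bottle at (346,223) is the look-alike; it stands off the carousel, so I leave it. The blue bottle is at (346,245) in the blue cup and the red one at (366,277) in the black cup. The jar is in the middle at (342,270), with the tray on the left and the carousel on the right. Next: coarse positions, then wrist views.

```bash
cat > h.py <<'E'
from rig import bot, grip, kin, optics, job
import cv2, numpy as np
from scipy.spatial.transform import Rotation as R
def rays(cal,uv):
    uv=np.asarray(uv,float).reshape(-1,2); K=cal["mtx"]; M=cal["cam_to_world"]
    d=np.c_[(uv[:,0]-K[0,2])/K[0,0],-(uv[:,1]-K[1,2])/K[1,1],-np.ones(len(uv))]
    return M[:3,3],d@M[:3,:3].T
def on_plane(cal,uv,z):
    o,d=rays(cal,uv); return o+d*((z-o[2])/d[:,2])[:,None]
def cloud(cal,depth,mask=None):
    v,u=np.nonzero((depth>0) if mask is None else (mask&(depth>0)))
    o,d=rays(cal,np.c_[u,v]); return o+d*depth[v,u][:,None]
def project(cal,P):
    P=np.asarray(P,float).reshape(-1,3); M=cal["cam_to_world"]; c=(P-M[:3,3])@M[:3,:3]
    K=cal["mtx"]; return np.c_[K[0,0]*c[:,0]/-c[:,2]+K[0,2],-K[1,1]*c[:,1]/-c[:,2]+K[1,2]]
def circle(P):
    A=np.c_[2*P[:,:2],np.ones(len(P))]; s=np.linalg.lstsq(A,(P[:,:2]**2).sum(1),rcond=None)[0]
    return s[:2],np.sqrt(s[2]+s[:2]@s[:2])
def down(a):
    "tool down, jaw line (tool y) along world angle a (mod pi)"
    y=np.array([np.cos(a),np.sin(a),0]); z=np.array([0,0,-1.]); return R.from_matrix(np.c_[np.cross(y,z),y,z]).as_quat()
E
python3 - <<'E'
from h import *
for n in ("top","scene"):
    p,d=optics.capture(n); c=optics.calibration(n)
    for t in ("bottle_black","bottle_blue","bottle_red","yellow_jar","spill_tray","warming_block","flow_cup"):
        for r in optics.trace(t,n):
            if r["confidence"]<.4: continue
            P=cloud(c,d,r["pixels"]); zt=np.percentile(P[:,2],98); T=P[P[:,2]>zt-.006]
            print(n,t,round(r["confidence"],2),"med",np.median(P,0).round(3),"ztop",zt.round(3),"topc",T[:,:2].mean(0).round(3), "box",cv2.minAreaRect(P[:,:2].astype(np.float32)) if t in("spill_tray","warming_block") else "")
c=optics.calibration("wrist");s=bot.sense();Rt=R.from_quat(s["tcp_rot"]).as_matrix();M=c["cam_to_world"]
print("cam in tool",(Rt.T@(M[:3,3]-s["tool_pos"])).round(3),(Rt.T@M[:3,:3]).round(2).tolist(),c["mtx"][0].round(0))
E
```

```text
top bottle_black 0.72 med [ 0.616 -0.216  0.061] ztop 0.094 topc [ 0.623 -0.221] box 
top bottle_black 0.68 med [ 0.438 -0.215  0.083] ztop 0.117 topc [ 0.442 -0.219] box 
top bottle_blue 0.63 med [ 0.521 -0.253  0.083] ztop 0.116 topc [ 0.526 -0.258] box 
top bottle_red 0.57 med [ 0.447 -0.305  0.084] ztop 0.119 topc [ 0.451 -0.312] box 
top yellow_jar 0.91 med [ 0.47  -0.26   0.065] ztop 0.07 topc [ 0.471 -0.264] box 
top spill_tray 0.9 med [0.447 0.269 0.004] ztop 0.018 topc [0.449 0.269] box ((0.4492681622505188, 0.27047571539878845), (0.2124655693769455, 0.09670180082321167), 15.29913330078125)
top warming_block 0.97 med [0.463 0.001 0.134] ztop 0.14 topc [0.463 0.001] box ((0.4628363251686096, 0.0008442997932434082), (0.0777658149600029, 0.07841017097234726), 87.92098999023438)
top flow_cup 0.61 med [ 0.647 -0.076  0.065] ztop 0.093 topc [ 0.642 -0.075] box 
scene bottle_black 0.91 med [ 0.609 -0.22   0.057] ztop 0.093 topc [ 0.619 -0.223] box 
scene bottle_black 0.76 med [ 0.428 -0.224  0.073] ztop 0.112 topc [ 0.437 -0.222] box 
scene bottle_blue 0.75 med [ 0.513 -0.263  0.079] ztop 0.114 topc [ 0.521 -0.261] box 
scene bottle_red 0.73 med [ 0.437 -0.316  0.071] ztop 0.114 topc [ 0.447 -0.313] box 
scene yellow_jar 0.88 med [ 0.454 -0.267  0.055] ztop 0.067 topc [ 0.467 -0.265] box 
scene spill_tray 0.96 med [0.445 0.266 0.003] ztop 0.017 topc [0.44  0.251] box ((0.27128884196281433, 0.13537946343421936), (0.6916570663452148, 0.13549326360225677), 35.1202507019043)
scene warming_block 0.93 med [ 0.453 -0.002  0.128] ztop 0.137 topc [ 0.457 -0.001] box ((0.4593447148799896, -0.0006614439189434052), (0.07989469915628433, 0.0801621749997139), 87.9639663696289)
scene flow_cup 0.88 med [ 0.63  -0.078  0.072] ztop 0.091 topc [ 0.641 -0.076] box 
cam in tool [ 0.072 -0.    -0.134] [[0.0, 0.96, 0.28], [1.0, -0.0, -0.0], [-0.0, 0.28, -0.96]] [279.   0. 253.]
```

```bash
cat > look.py <<'E'
from h import *
import pickle
views={}
def shot(key,names):
    c=optics.calibration("wrist"); p,d=optics.capture("wrist")
    views[key]=(c,p,d,{n:[(r["confidence"],r["pixels"]) for r in optics.trace(n,"wrist")] for n in names})
C=["bottle_black","bottle_blue","bottle_red","yellow_jar"]
for i,(x,y,a) in enumerate([(.45,-.20,np.pi/2),(.45,-.33,0.)]):
    for k in (a,a+np.pi):
        q=kin.solve_ik([x,y,.30],down(k)); 
        if q is not None: break
    print(k,q); bot.goto_joints(q); bot.hold(.2); shot(f"car{i}",C)
bot.move_to([.46,-.03,.32],down(np.pi/2)); bot.hold(.2); shot("blk0",["warming_block","yellow_jar"])
bot.move_to([.44,.06,.32],down(np.pi/2)); bot.hold(.2); shot("blk1",["warming_block"])
bot.move_to([.43,.25,.28],down(np.pi/2)); bot.hold(.2); shot("tray0",["spill_tray"])
pickle.dump(views,open("views.pkl","wb")); print(bot.sense()["t"])
E
python3 look.py
python3 - <<'E'
import pickle,cv2,numpy as np
v=pickle.load(open("views.pkl","rb"))
im=[cv2.cvtColor(v[k][1],cv2.COLOR_RGB2BGR) for k in ("car0","car1","blk0","tray0")]
cv2.imwrite("pics/w1.png",cv2.resize(np.vstack([np.hstack(im[:2]),np.hstack(im[2:])]),(800,600)))
E
```

```text
1.5707963267948966 [ 0.86991227  0.17061287 -0.6433659   1.87046618  0.11250999  1.13657121
  1.75684902]
0.0 [ 0.8273052   0.25633584 -0.3693134   1.74505937  0.10005188  1.15864731
  0.4288465 ]
9.025
```

View pics/w1.png

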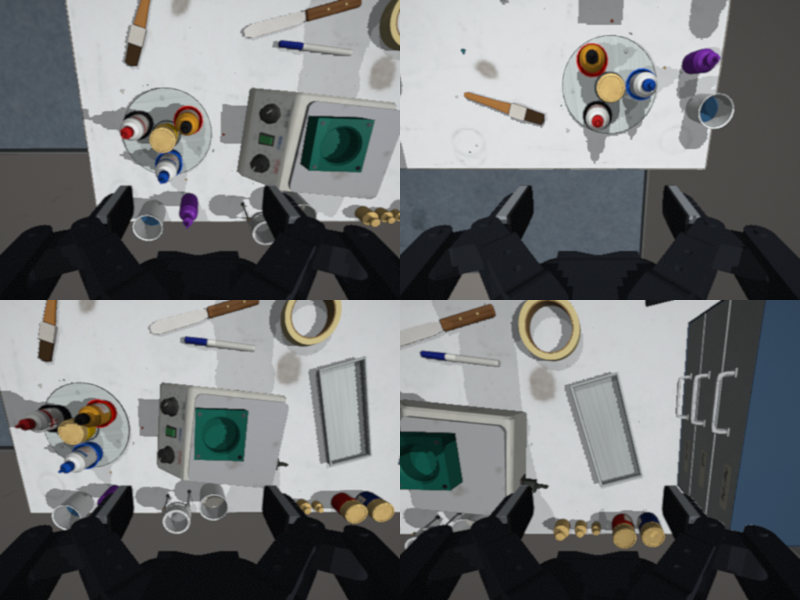

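The wrist views show the carousel with its three bottles and jar (px 165,130 / 610,85 of the mosaic), the block bore (220,435) and the tray (340,410 / 600,425), all clear. The purple bottle stands off the disc. Now I fit them from the clouds.

```bash
cat > fit.py <<'E'
from h import *
import pickle
from scipy.optimize import least_squares
v=pickle.load(open("views.pkl","rb"))
def fitc(P,r,c0):
    s=least_squares(lambda c:np.hypot(*(P[:,:2]-c).T)-r,c0,loss="soft_l1",f_scale=.001); return s.x,np.median(abs(s.fun))*1e3
def sl(P,c,r0,r1,z0,z1):
    d=np.hypot(*(P[:,:2]-c).T); return P[(d>r0)&(d<r1)&(P[:,2]>z0)&(P[:,2]<z1)]
A={"black":(.438,-.221),"blue":(.523,-.26),"red":(.448,-.313)}
for k in ("car0","car1"):
    c,p,d,t=v[k]; P=cloud(c,d)
    n=sl(P,np.array((.47,-.264)),.03,.2,-.01,.02); print(k,"z low pct",np.percentile(n[:,2],[10,50,90]).round(4))
    J=sl(P,np.array((.47,-.264)),0,.03,.060,.075); print(" jar",len(J),fitc(J[np.hypot(*(J[:,:2]-J[:,:2].mean(0)).T)>.018],.0235,J[:,:2].mean(0)),J[:,2].mean().round(4))
    for n,a in A.items():
        a=np.array(a); q=sl(P,a,0,.024,.098,.13); 
        b=sl(P,a,0,.030,.048,.078)
        m=max((x for x in t["bottle_"+n]),key=lambda x:x[0] if np.hypot(*(np.median(cloud(c,d,x[1])[:,:2],0)-a))<.03 else -1,default=(0,None))
        print(" ",n,"conf",round(m[0],2),"tip",q[:,:2].mean(0).round(4),len(q),"zmax",np.percentile(q[:,2],98).round(4),"body",len(b),[np.round(x,4) for x in fitc(b,.0195,a)])
        r=sl(P,a,.0235,.031,.033,.048); print("     cup",len(r),r[:,2].mean().round(4),[np.round(x,4) for x in fitc(r,.0263,a)])
for k in ("blk0","blk1"):
    c,p,d,t=v[k]; P=cloud(c,d,t["warming_block"][0][1]); T=P[P[:,2]>.130]
    print(k,"top z",T[:,2].mean().round(4),"box",cv2.minAreaRect(T[:,:2].astype(np.float32)))
    hole=sl(cloud(c,d),np.array((.461,0)),0,.02,.1,.14); print("  floor z",hole[:,2].min().round(4),np.median(hole[:,2]).round(4))
    # bore edge: top-plane inner boundary
    e=[]
    for th in np.arange(0,360,6):
        u=np.array((np.cos(np.radians(th)),np.sin(np.radians(th)))); w=T[:,:2]-np.array((.462,0.)); al=w@u; pe=abs(w@np.array((-u[1],u[0])))
        s=al[(al>.01)&(pe<.0015)&(T[:,2]>.134)]
        if len(s): e.append(np.array((.462,0.))+u*s.min())
    e=np.array(e); print("  bore",circle(e))
for k in ("tray0","blk0","blk1"):
    c,p,d,t=v[k]; tt=t.get("spill_tray")
    P=cloud(c,d); 
    if tt: P=cloud(c,d,tt[0][1])
    P=P[(abs(P[:,0]-.449)<.14)&(abs(P[:,1]-.27)<.1)&(P[:,2]>.007)&(P[:,2]<.03)]
    print(k,"tray rim",len(P),P[:,2].mean().round(4),cv2.minAreaRect(P[:,:2].astype(np.float32)))
E
python3 fit.py
```

```text
car0 z low pct [-0.0013 -0.0001  0.0096]
 jar 884 (array([ 0.47142509, -0.26229706]), np.float64(2.8250128859438166)) 0.0647
  black conf 0.63 tip [ 0.4404 -0.2186] 211 zmax 0.122 body 117 [array([ 0.4416, -0.2189]), np.float64(0.4485)]
     cup 132 0.0388 [array([ 0.4407, -0.2194]), np.float64(0.8647)]
  blue conf 0.58 tip [ 0.5225 -0.257 ] 193 zmax 0.1225 body 216 [array([ 0.526, -0.258]), np.float64(0.3236)]
     cup 93 0.0389 [array([ 0.5254, -0.2581]), np.float64(0.7915)]
  red conf 0.59 tip [ 0.4487 -0.3092] 225 zmax 0.1219 body 204 [array([ 0.4503, -0.3118]), np.float64(0.3426)]
     cup 132 0.0391 [array([ 0.4495, -0.3119]), np.float64(0.5867)]
car1 z low pct [-0.0013 -0.0001  0.0095]
 jar 1052 (array([ 0.47078955, -0.26213552]), np.float64(2.8799260125758237)) 0.0647
  black conf 0.65 tip [ 0.4418 -0.2196] 260 zmax 0.1218 body 48 [array([ 0.4407, -0.2178]), np.float64(0.2061)]
     cup 238 0.0388 [array([ 0.4397, -0.2185]), np.float64(0.7726)]
  blue conf 0.58 tip [ 0.5233 -0.2575] 248 zmax 0.1221 body 135 [array([ 0.5255, -0.257 ]), np.float64(0.3299)]
     cup 135 0.0389 [
[... 381 characters left out ...]
bore (array([0.46247872, 0.00200128]), np.float64(0.02803589871586216))
blk1 top z 0.1354 box ((0.4627155661582947, 0.0021737441420555115), (0.07818110287189484, 0.07863461971282959), 87.99272918701172)
  floor z 0.1117 0.1137
  bore (array([0.46254552, 0.00235164]), np.float64(0.02797334171848331))
tray0 tray rim 1526 0.0145 ((0.4482102394104004, 0.26744672656059265), (0.20429836213588715, 0.08830676227807999), 15.341978073120117)
blk0 tray rim 1909 0.0142 ((0.42093825340270996, 0.257709264755249), (0.2669607400894165, 0.09992542862892151), 18.920146942138672)
blk1 tray rim 1648 0.0148 ((0.42058295011520386, 0.25755104422569275), (0.2664439380168915, 0.09972634166479111), 18.92230796813965)
```

All checks agree: cups 53.9 mm from their centroid, which lies on the jar axis; bottle tops at 122 mm; rims at 40 mm; bore radius 28 mm; block top at 0.1355. I start with the black bottle.

```bash
cat > act.py <<'E'
from h import *
CEN=np.array((.4716,-.2628)); CUP={"red":(.4402,-.2190),"blue":(.5253,-.2578),"black":(.4492,-.3117)}
SRC={"black":(.4408,-.2188),"blue":(.5257,-.2577),"red":(.4496,-.3116)}
TR=np.array((.4482,.2675)); TA=np.radians(15.34); BORE=np.array((.4625,.0022))
SLOT={"black":-.06,"blue":0.,"red":.06}; H=.24
def slot(n): return TR+SLOT[n]*np.array((np.cos(TA),np.sin(TA)))
def tang(p): d=np.array(p)-CEN; return np.arctan2(d[1],d[0])+np.pi/2
def cur():
    y=R.from_quat(bot.sense()["tcp_rot"]).as_matrix()[:,1]; return np.arctan2(y[1],y[0])
def near(a): c=cur(); return c+(a-c+np.pi/2)%np.pi-np.pi/2
def over(p,a,speed=.3):
    last=None
    for k in (near(a),near(a)+np.pi):
        try: bot.move_linear([*p,H],speed,rotation=down(k)); return
        except bot.IKError as e: last=e
    print("line impossible, joint move"); bot.move_to([*p,H],down(near(a)))
def transfer(src,sa,dst,da,zs,zd,opn=.85,force=40,ow=.85):
    grip(opn); over(src,sa)
    if bot.move_linear([*src,zs],.2,guard=15): print("guard on the way down",bot.sense()["tool_pos"],bot.sense()["force"]); return False
    grip(0.,force); s=bot.sense(); print("held w",round(s["width"],3),"F",np.round(s["grasp_force"],1))
    bot.move_linear([*src,H],.2); over(dst,da)
    s=bot.sense(); print("carried w",round(s["width"],3),"F",np.round(s["grasp_force"],1))
    bot.move_linear([*dst,zd+.03],.2)
    g=bot.move_linear([*dst,zd],.06,guard=8); print("guard",g,"z",bot.sense()["tool_pos"][2].round(4),"want",zd)
    grip(ow); bot.move_linear([*dst,H],.2); print("t",bot.sense()["t"]); return True
E
python3 - <<'E'
from act import *
n="black"; print(np.degrees(cur()),transfer(SRC[n],tang(SRC[n]),slot(n),TA+np.pi/2,.063,.0445))
p,d=optics.capture("wrist"); cv2.imwrite("pics/w2.png",cv2.cvtColor(p,cv2.COLOR_RGB2BGR))
E
```

```text
held w 0.428 F 39.6
carried w 0.428 F 40.0
guard True z 0.0451 want 0.0445
t 18.2833
89.87006109369726 True
```

View pics/w2.png

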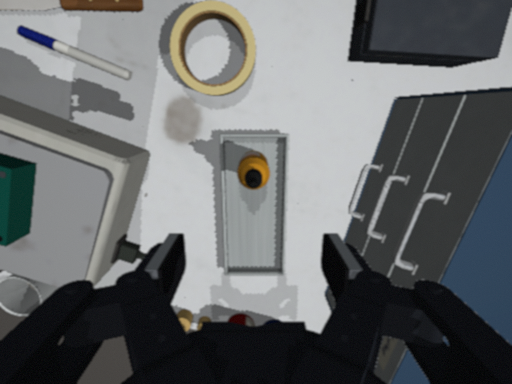

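The black bottle stands upright in the tray at px (253,172). Next the blue and red bottles.

Run:
```python
from act import *
for n in ("blue","red"):
    if not transfer(SRC[n],tang(SRC[n]),slot(n),TA+np.pi/2,.063,.0445): break
c=optics.calibration("wrist"); p,d=optics.capture("wrist"); cv2.imwrite("pics/w3.png",cv2.cvtColor(p,cv2.COLOR_RGB2BGR))
P=cloud(c,d)
for n in SLOT:
    s=slot(n); e=P[(np.hypot(*(P[:,:2]-s).T)<.03)&(P[:,2]>.08)]; print(n,e[:,:2].mean(0)-s if len(e) else None,len(e),e[:,2].max() if len(e) else 0)
```

```text
held w 0.432 F 39.9
carried w 0.426 F 40.1
guard True z 0.0449 want 0.0445
t 27.9
held w 0.422 F 39.5
carried w 0.432 F 40.0
guard True z 0.0449 want 0.0445
t 37.8667
black [ 0.00162164 -0.00020702] 363 0.10371393218880448
blue [-0.00127752 -0.00114193] 287 0.10348161612679452
red [-0.01381433 -0.00374617] 13441 0.33190706071237486
```

View pics/w3.png

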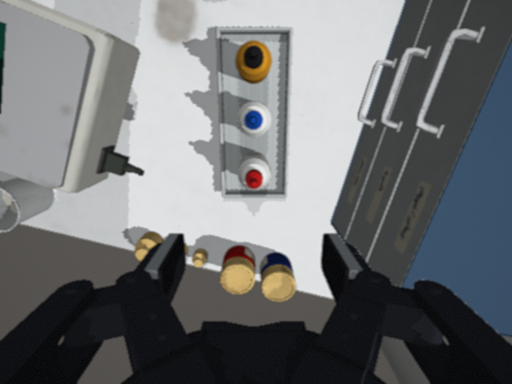

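All three bottles are upright in the tray (px (253,60), (253,120), (255,178)). Before gripping the jar I recheck its position and measure the empty cups.

Run:
```python
from act import *
from scipy.optimize import least_squares
over((.44,-.21),np.pi/2); bot.hold(.2)
c=optics.calibration("wrist"); p,d=optics.capture("wrist"); P=cloud(c,d); cv2.imwrite("pics/w4.png",cv2.cvtColor(p,cv2.COLOR_RGB2BGR))
J=P[(np.hypot(*(P[:,:2]-CEN).T)<.04)&(P[:,2]>.060)]; print("jar",cv2.minEnclosingCircle(J[:,:2].astype(np.float32)),np.median(J[:,2]))
for n,a in CUP.items():
    q=P[(abs(np.hypot(*(P[:,:2]-a).T)-.0265)<.005)&(P[:,2]>.0375)&(P[:,2]<.044)]
    s=least_squares(lambda x:np.hypot(*(q[:,:2]-x).T)-.0262,a,loss="soft_l1",f_scale=.001).x
    f=P[(np.hypot(*(P[:,:2]-a).T)<.012)]; print(n,len(q),s.round(4),np.array(a),"floor",np.median(f[:,2]).round(4))
```

```text
jar ((0.46265557408332825, -0.2610684633255005), 0.03135954216122627) 0.2945927784452233
red 303 [ 0.4407 -0.2184] [ 0.4402 -0.219 ] floor 0.3133
blue 229 [ 0.5252 -0.257 ] [ 0.5253 -0.2578] floor 0.0217
black 291 [ 0.4495 -0.3111] [ 0.4492 -0.3117] floor 0.0217
```

View pics/w4.png

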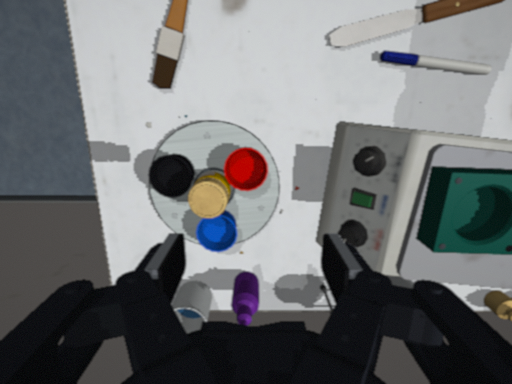

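The carousel shows empty black (170,175), red (246,168) and blue (216,232) cups, with the jar upright in the centre at (209,195). Taking the jar now.

```bash
sed -i 's/^CEN=.*/CEN=np.array((.4717,-.2624)); CUP={"red":(.4404,-.2187),"blue":(.5253,-.2574),"black":(.4493,-.3114)}/' act.py
python3 - <<'E'
from act import *
a=tang(CUP["blue"])
print(transfer((.4714,-.2624),a,BORE,a,.049,.153,opn=1.,ow=.95))
over((.44,-.02),np.pi/2); bot.hold(.2)
c=optics.calibration("wrist"); p,d=optics.capture("wrist"); P=cloud(c,d); cv2.imwrite("pics/w5.png",cv2.cvtColor(p,cv2.COLOR_RGB2BGR))
J=P[(np.hypot(*(P[:,:2]-BORE).T)<.04)&(P[:,2]>.155)&(P[:,2]<.2)]; print("jar",cv2.minEnclosingCircle(J[:,:2].astype(np.float32)),np.median(J[:,2]))
E
```

```text
held w 0.521 F 40.2
carried w 0.518 F 41.0
guard True z 0.154 want 0.153
t 46.3
True
jar ((0.46164605021476746, 0.0019950903952121735), 0.023290878161787987) 0.16862633870586996
```

View pics/w5.png

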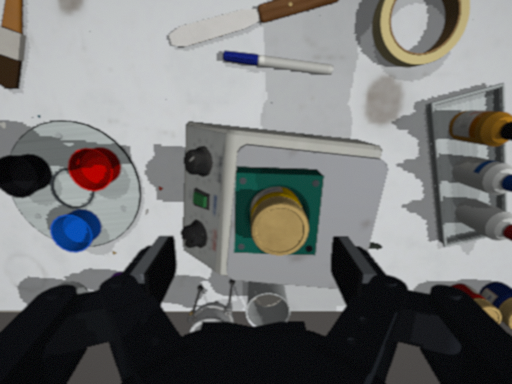

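The jar is seated upright in the bore (px (280,220)). Its top reads 0.1686, the same 1.4 mm low bias as at the start, and it is within 1 mm of the bore axis. Now returning the bottles at their measured tray positions.

Run:
```python
from act import *
from scipy.optimize import least_squares
grip(.85); over((.40,.25),TA+np.pi/2); bot.hold(.2)
c=optics.calibration("wrist"); p,d=optics.capture("wrist"); P=cloud(c,d); pos={}
for n in SLOT:
    s=slot(n); q=P[(np.hypot(*(P[:,:2]-s).T)<.026)&(P[:,2]>.02)&(P[:,2]<.058)]
    pos[n]=least_squares(lambda x:np.hypot(*(q[:,:2]-x).T)-.0195,s,loss="soft_l1",f_scale=.001).x if len(q)>30 else s
    print(n,len(q),(pos[n]-s).round(4))
    if np.hypot(*(pos[n]-s))>.005: pos[n]=s
for n in ("red","blue","black"):
    if not transfer(pos[n],TA+np.pi/2,CUP[n],tang(CUP[n]),.0445,.0635): break
```

```text
black 141 [ 0.0003 -0.0009]
blue 256 [-0.0005 -0.0004]
red 362 [0.0011 0.0001]
held w 0.426 F 39.8
carried w 0.426 F 40.0
guard True z 0.0643 want 0.0635
t 56.475
held w 0.425 F 39.7
carried w 0.428 F 40.1
guard True z 0.0645 want 0.0635
t 65.8833
held w 0.425 F 39.3
carried w 0.428 F 40.0
guard True z 0.0642 want 0.0635
t 75.65
```

Run:
```python
from act import *
over((.45,-.12),np.pi/2); bot.hold(.2)
c=optics.calibration("wrist"); p,d=optics.capture("wrist"); P=cloud(c,d); cv2.imwrite("pics/w6.png",cv2.cvtColor(p,cv2.COLOR_RGB2BGR))
for n,a in CUP.items():
    q=P[(np.hypot(*(P[:,:2]-a).T)<.024)&(P[:,2]>.098)&(P[:,2]<.14)]; print(n,len(q),q[:,:2].mean(0)-a,np.percentile(q[:,2],98))
J=P[(np.hypot(*(P[:,:2]-BORE).T)<.04)&(P[:,2]>.155)&(P[:,2]<.2)]; print("jar",cv2.minEnclosingCircle(J[:,:2].astype(np.float32))[0],np.median(J[:,2]))
optics.capture("top")
print([np.round(r["centre"]) for r in optics.trace("flow_cup","top")],bot.sense()["t"])
```

```text
red 335 [-0.00264691  0.00382837] 0.12199544244075256
blue 318 [-0.00462276  0.00207094] 0.12186339490408271
black 401 [-0.00212341  0.00293802] 0.12173023023078888
jar (0.4622170329093933, 0.001012958586215973) 0.16855834652030002
[array([271., 148.])] 77.3
```

View pics/w6.png

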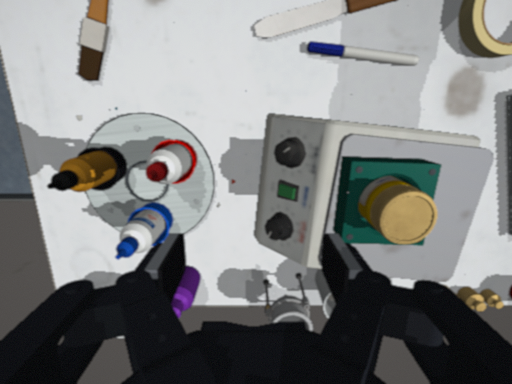

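The black-capped bottle is in the black cup (90,172), red in red (172,163) and blue in blue (145,230). All tops read 122 mm, so they are fully seated. The jar is in the bore, the flow cup hasn't moved, and the robot is clear.

```bash
python3 -c "
from rig import job; print(job.hand_in())"
```

```text
the job is handed in; nothing more can be done
None
```

The job is handed in: at my last check the jar was seated in the warming block, each bottle was fully down in the cup of its cap's colour, and the flow cup had not moved (77 s of 141 s used; no verdict returned).

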